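# Squeeze a glued heel stack in the joystick press

### The job

The stacked leather heel in the wooden holder is freshly glued. Lay it on its flat face in the bench press, the ends of the stack facing the two jaws, and let go of it; then tilt the console's joystick towards the side with the raised steel bar until the jaw grips the heel firmly, without forcing it, hold it so for two seconds, and let the stick return to centre. Leave the heel in the press and the other things on the bench alone.

Things in the scene. Friction and masses are not known exactly. Their poses are not given: they have to be found in the camera images.
- heel_c (a point): Loose leather heel, about 0.16 kg, of six 8 mm lifts: 48 mm along its x (stack axis), 56 wide (y), 62 tall. Flat underside, straight sides up to 34 mm, round back on top. The point is its centre, 31 mm above the underside; z up. In the holder only its flat ends (across x) can be gripped; the jaws stand close to those ends, so for the press set it down on free bench and retake it by its sides (y).
- holder: Fixed wooden holder; origin under its centre on the bench. Base 70 (x) x 92 (y) x 6 mm, on which the heel lies; two upright cheeks 36 mm long (x), 13 thick, 62 apart (y), tops 62 mm above the bench, hide the heel's sides. Open at both x ends. The heel's x lies along the holder's x. Holder and console may swap sides of the bench.
- press: Fixed bench press; origin under its centre on the bench. Base plate 85 (x) x 280 (y), its top (where the heel lies) 10 mm up. Two jaws face each other along y, 50 mm wide (x), 12 to 70 mm above the bench: hand-set stop on +y, moving jaw on -y; blocks behind them up to 85 high, 70 wide. Free at its x sides. The heel must lie with its x along the press's y (either way round), centred in x.
- stop_face (a point): Centre of the stop's inner face, 41 mm above the bench. The stop has been set anew in each run and does not yield: with the stick centred the jaws stand 58 to 64 mm apart.
- jaw_face (a point): Centre of the moving jaw's rubber face, 41 mm above the bench. It moves to the press's +y by 35 mm per rad of stick tilt and pushes the heel against the stop (met at 0.28 to 0.46 rad); then its sprung pad yields and squeezes with 7 N per mm (245 N per rad of further tilt). About 25 N on the heel is a good firm grip; under 12 N is too little, over 50 N spoils it.
- console: Fixed grey control console 105 (x) x 125 (y) x 36 mm high; origin under its centre on the bench. A raised steel bar, 60 x 8 x 8 mm, on its top at its +y edge marks the side to tilt the stick to.
- stick_knob (a point): Centre of the black ball knob, 36 mm in diameter, on a 12 mm steel rod. It lies 90 mm from the stick's pivot, which is 40 mm above the bench over the console's origin.
- stick (a joint): Tilt of the stick, rad: 0 upright, positive towards the console's +y (closes the jaw), range -0.7 to 0.7; swings only in the console's y-z plane. Springs back to 0 with 0.8 N m per rad. Once the jaw bears on the heel the stick goes on against a stiffer resistance: each newton on the heel adds 0.035 N m at the stick (0.39 N at the knob; 25 N makes some 14 N in all).
- tin: Bystander: bare metal tin, 68 mm in diameter, 85 mm high. Leave alone.
- spool: Bystander: wooden thread spool, 54 mm in diameter, 60 mm high. Leave alone.
- hammer: Bystander: hammer lying on the bench. Leave alone.
Mind the look-alikes: they are no part of the job. Leave any orange look-alike of the console alone. Leave any pink or red look-alike of the part that bears heel_c alone.

How it is judged:
On the way, in this order (a step that is already met when the one before it is completed fails the run):
1. the heel lies on its flat face between the jaws, end faces to the jaws, let go (x of heel_c in the frame of press between -0.012 and 0.012 m and y of heel_c in the frame of press between -0.012 and 0.015 m and z of heel_c in the frame of press below 0.045 m and angle between heel_c's own z axis and vertical below 0.1 rad and angle between the x axis of heel_c and the y axis of press, either way round below 0.25 rad and contact force between the fingers and heel below 0.3 N), for 0.3 s.
2. by the tilted stick alone, the jaw squeezes the heel with over 12 N for 1.5 s (contact force between jaw and heel above 12 N and value of joint stick above 0.2 rad and contact force between each of the arm, the fingers and heel below 0.3 N and contact force between each of the arm, the fingers and jaw below 0.3 N), for 1.5 s.
At the end, for the whole second after the job is handed in: The stick is back at centre (within 0.06 rad) and released; the heel lies at rest on its flat face between the jaws, centred across them within 15 mm, its stack axis within 0.2 rad of the press axis (value of joint stick between -0.06 and 0.06 rad and x of heel_c in the frame of press between -0.015 and 0.015 m and y of heel_c in the frame of press between -0.012 and 0.015 m and z of heel_c in the frame of press below 0.045 m and angle between heel_c's own z axis and vertical below 0.1 rad and angle between the x axis of heel_c and the y axis of press, either way round below 0.2 rad and linear speed of heel below 0.02 m/s); the robot touches nothing.
It fails at once if the heel is forced: over 50 N between jaw and heel (contact force between jaw and heel above 50 N).
It fails at once if a bystander is moved by more than 30 mm (distance of any of tin, spool, hammer from where it was at the start of the episode above 0.03 m).
It also fails if it takes over 72 s, if anything falls off the work surface, if the arm or the gripper's body presses on something with over 40 N, if the wrist force passes 120 N, or if a joint passes its speed limit or range.

### The arm

A 7-joint arm with a two-finger parallel gripper is mounted at the origin on the work surface. World frame = base frame: x ahead of the robot, y to its left, z up, the work surface at z = 0. Lengths are in m, angles in rad, forces in N, time in s.
With the tool pointing down it reaches from about 0.4 to 0.925 m from the base axis. Payload 5.6 kg.
Tool frame: the origin (TCP) lies at the very end of the fingers, on their centre line; the grasp point (between the pads) lies 19 mm behind it; z points along the fingers, y is the line along which they close (so a half turn about z gives the same grasp; the last joint's range is limited). The gripper opens to 85 mm and grips with 20 to 120 N. Pads are 22 mm wide; open, the fingers measure 114 mm over their backs; the gripper's body (76 mm by 85 mm) begins 54 mm behind the grasp point. The pads swing forward as they close: fully open they stand 13 mm farther back than shut.
Start: joints at [-1.341, 0.468, -0.012, 1.603, 0.006, 1.071, -0.056], TCP at [0.175, 0.626, 0.231] pointing down, gripper open.
Joint ranges: [-2.53, 2.53], [-0.31, 2.02], [-1.57, 1.55], [0.28, 2.44], [-1.29, 4.43], [0.15, 1.84], [-2.92, 2.92]. Speed limits (rad/s): [2.57, 2.57, 3.14, 3.14, 3.14, 3.14, 3.14].

### API

Orientations are given as a unit quaternion [w, x, y, z].
In Python, from bench import manip gives the robot as it stands.
- The arm moves only by the tool play_rows, never from a script. Its arguments are lists of equal length, an entry for each row: "xyz": the shift along the tool's x, y, z in m, a list of three; "turn": the turn about the tool's z in rad. A call has 1 to 20 rows; each row shifts and turns the commanded pose from where the row before left it, along the tool's axes as they then stand; what a row does not reach is not made up. A row lasts 1/12 s, in which the tool goes at most 41.7 mm and 7.16 degrees, less where a joint would pass 70% of its speed; a pose out of reach is approached as far as the arm can. A call is refused whole if a number of a shift passes 0.0417 or a number of a turn 0.125, either way. A call with a gripper value outside its range is refused whole. "fingers" is the closure, from -1 (fully open) to 1 (shut), so that 0 is half open, set as the call begins (left out, the last holds). The fingers move at their own pace and stop on an object; "squeeze" is the grip in N (left out, the last holds). Time passes only in rows, so rows that do not move let the fingers close. It gives the time, the measured TCP pose, the force, the opening and the grip force at its end, in the units of the state.
- manip.read_state(): the state, without advancing time (a new reading comes with each control period).
- manip.read_camera(name): name is "scene" or "top" or "wrist"; returns the picture (420x560x3 uint8, blue, green, red); there is no depth.
- manip.camera_params(name): a dict with "vertical_fov" (degrees; the focal length in pixels is half the picture's height over the tangent of half this angle, whatever the lens; pixels are square), "cx", "cy" (the principal point, pixels), "pose" (4x4, takes a point from camera to world coordinates); the wrist camera has in their place "tool_from_camera" (4x4, takes a point from camera to tool coordinates, whose origin is the TCP and whose axes are the flange's). Camera axes: x right, y up, looking along -z (the intrinsics and any distortion apply to the point x, -y, -z); pixel columns grow to the right and rows downward; lengths in m; the calibration is good to about 2 mm. A picture is of the moment at which its call begins: read the wrist's pose just before it. camera_params takes no time and is no camera call.
- manip.finish_job(): hands the job in; it is judged then, once.
The state is a dict: "time_s": time; "joint_positions": joint angles; "joint_velocities": joint speeds; "effort": joint torques, N m; "tool_pos": TCP position; "orientation": TCP orientation; "force": force on the tool from outside, world axes, zero at the start; "ft_torque": the same for the moment, N m; "width": finger opening in m; "finger_force": force on a finger pad.
Only numpy, scipy, OpenCV 4.12 (cv2) and the standard library are available. Lean on these libraries where they do the work, as an engineer would, in place of code of your own. Each camera call takes 0.05 s, during which the arm holds its last target. There are 200 camera calls.

## Working session

There is one attempt and no reset: what is moved stays moved. The work goes in short steps, Python scripts to look and compute and a tool call to move; the robot and the scene stay as the last step left them, time stands still between calls to the robot, and variables do not carry over. Pictures are saved under pics/ and viewed, at most 12 in all, crops included, and the job is handed in when it is done.

Besides the shell and the picture viewer there is one more tool, called after ">>>" as a command line: name --pt "numbers of a row" for each row, then --argument value for the rest. play_rows: Moves the arm, as the interface text tells. Its arguments: {"type":"object","properties":{"xyz":{"type":"array"},"turn":{"type":"array"},"fingers":{"type":"number"},"squeeze":{"type":"number"}},"required":["xyz","turn"]}

```bash
mkdir -p pics
python3 - <<'E'
from bench import manip
import cv2,numpy as np
np.set_printoptions(precision=4,suppress=True)
s=manip.read_state();print(s['time_s'],s['tool_pos'],s['orientation'],s['width'])
for n in("scene","top"):
    cv2.imwrite(f'pics/{n}0.png',manip.read_camera(n)); print(n,manip.camera_params(n))
print(manip.camera_params("wrist"))
E
```

```text
0.0 [0.1751 0.6254 0.2303] [-0.      0.136   0.9907 -0.0009] 0.08505921818141492
scene {'vertical_fov': 55.68010879694619, 'cx': 274.7465810749436, 'cy': 210.87998698142863, 'pose': array([[-0.1478, -0.6416,  0.7527,  1.3697],
       [ 0.9888, -0.1107,  0.0999,  0.1529],
       [ 0.0192,  0.759 ,  0.6508,  0.8197],
       [ 0.    ,  0.    ,  0.    ,  1.    ]])}
top {'vertical_fov': 56.11883150916671, 'cx': 281.0187114405085, 'cy': 210.44272831092997, 'pose': array([[ 0.0148,  0.9884, -0.1515,  0.3728],
       [-0.9997,  0.0117, -0.0214,  0.0283],
       [-0.0194,  0.1517,  0.9882,  1.3302],
       [ 0.    ,  0.    ,  0.    ,  1.    ]])}
{'vertical_fov': 67.32413065979006, 'cx': 277.7153419860522, 'cy': 212.81047366921305, 'tool_from_camera': array([[ 0.0001,  0.9461,  0.324 ,  0.0822],
       [ 1.    ,  0.0001, -0.0005, -0.0009],
       [-0.0005,  0.324 , -0.9461, -0.1414],
       [ 0.    ,  0.    ,  0.    ,  1.    ]])}
```

View pics/scene0.png

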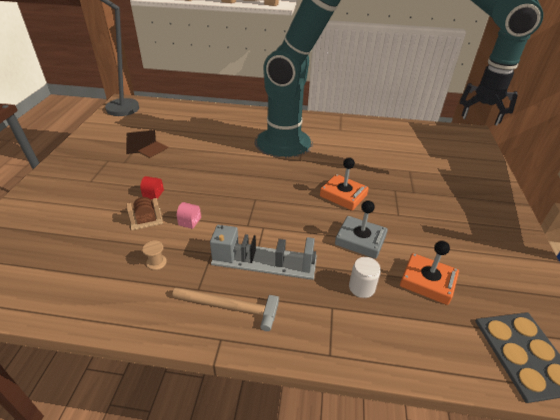

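View pics/top0.png

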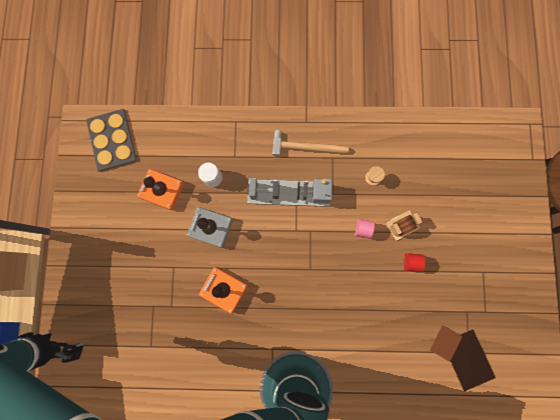

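Scene view: brown heel in its holder at (145,210); red (152,187) and pink (189,215) are look-alikes. The grey console is at (362,235), with orange ones at (345,190) and (430,277). Press at (265,255), tin (364,278), spool (154,255), hammer (235,305). I choose the brown heel and the grey console, and check them in one composite crop.

Run:
```python
import cv2,numpy as np
t=cv2.imread('pics/top0.png');s=cv2.imread('pics/scene0.png')
def c(i,x,y,w,h,W,H): return cv2.resize(i[y:y+h,x:x+w],(W,H),interpolation=cv2.INTER_CUBIC)
a=np.hstack([c(t,240,170,100,50,400,200),c(s,205,220,120,60,400,200)])
b=np.hstack([c(t,380,205,50,40,400,320),c(s,120,190,50,40,400,320)])[:, :]
b=cv2.resize(b,(800,200)) if 0 else np.hstack([c(t,385,205,40,40,200,200),c(s,125,190,40,40,200,200),c(t,180,200,60,60,200,200),c(s,330,195,60,60,200,200)])
cv2.imwrite('pics/comp.png',np.vstack([a,b]))
```

```text
(no output)
```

View pics/comp.png

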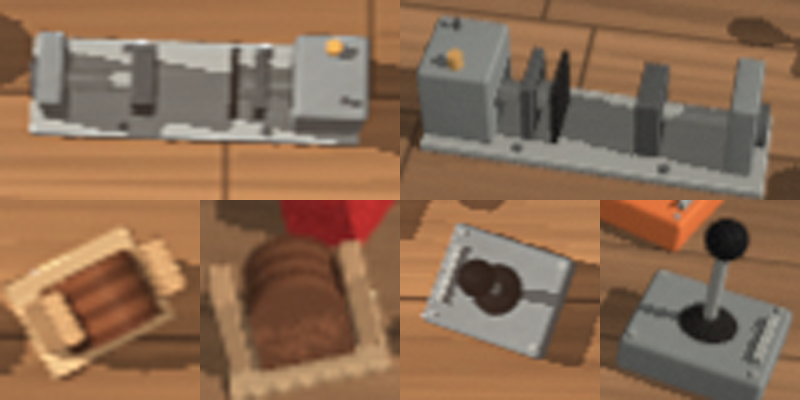

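The composite shows the brown striped heel between wooden cheeks and the press with its dark moving jaw on the world -y side and the stop on +y. The grey console's steel bar is on its world +y side (top view about (194,223)). Now rough positions.

```bash
cat > h.py <<'E'
import numpy as np,cv2
from bench import manip
from scipy.spatial.transform import Rotation as R
np.set_printoptions(precision=4,suppress=True)
def rot(q): return R.from_quat([q[1],q[2],q[3],q[0]]).as_matrix()
def P(name,st=None):
    c=manip.camera_params(name); f=210/np.tan(np.radians(c['vertical_fov']/2))
    if name=='wrist':
        T=np.eye(4);T[:3,:3]=rot(st['orientation']);T[:3,3]=st['tool_pos'];M=T@c['tool_from_camera']
    else: M=c['pose']
    return f,c['cx'],c['cy'],np.array(M)
def cast(p,uv,z):
    f,cx,cy,M=p; d=M[:3,:3]@np.array([(uv[0]-cx)/f,-(uv[1]-cy)/f,-1]); o=M[:3,3]
    return (o+d*(z-o[2])/d[2])
def proj(p,X):
    f,cx,cy,M=p; q=M[:3,:3].T@(np.array(X)-M[:3,3]); return np.array([cx-f*q[0]/q[2],cy+f*q[1]/q[2]])
def tri(p1,a,p2,b):
    A=[];o=[]
    for p,u in((p1,a),(p2,b)):
        d=p[3][:3,:3]@np.array([(u[0]-p[1])/p[0],-(u[1]-p[2])/p[0],-1]);d/=np.linalg.norm(d)
        A.append(np.eye(3)-np.outer(d,d));o.append(A[-1]@p[3][:3,3])
    return np.linalg.solve(sum(A),sum(o))
def step(st,xyz,yaw=None):
    "world goal -> tool-frame shift (and yaw turn of tool y-axis, mod pi)"
    Rm=rot(st['orientation']); d=Rm.T@(np.array(xyz)-st['tool_pos']); print('tool shift',d)
    if yaw is not None:
        # tool down: world rotation +a about z = turn -a about tool z
        y=Rm[:,1]; a=yaw-np.arctan2(y[1],y[0]); a=(a+np.pi/2)%np.pi-np.pi/2; print('turn',-a,'or',-a+np.pi,-a-np.pi)
    return d
def snap(n):
    st=manip.read_state(); im=manip.read_camera('wrist'); cv2.imwrite(f'pics/{n}.png',im); return st,im
E
python3 - <<'E'
from h import *
t=P('top');s=P('scene')
def tc(x,y,k=5,ox=385,oy=205):return (ox+x/k,oy+y/k)
for n,uv,z in [('heel top',tc(100,90),.06),('cheekA',tc(162,65),.062),('cheekB',tc(65,125),.062)]: print(n,cast(t,uv,z))
hx=[tc(5,95),tc(128,28),tc(172,115),tc(60,175)]
for u in hx: print('base corner',cast(t,u,.006))
for n,u in [('L-up',(248,179)),('L-dn',(247.5,203)),('R-dn',(330,206))]: print('press',cast(t,u,.01))
for u in [(240+143/4,170+108/4),(240+235/4,170+115/4)]: print('jaw bottoms',cast(t,u,.012))
for u in [(180+458*0+58*.3,200+25*.3),(180+172*.3,200+60*.3),(180+138*.3,200+157*.3),(180+22*.3,200+118*.3)]: print('console',cast(t,u,.036))
print('knob',tri(t,(180+72*.3,200+77*.3),s,(330+127*.3,195+40*.3)))
print('tin',cast(t,(209,173),.085),'hammer',cast(t,(313,146),.02))
st=manip.read_state();print(rot(st['orientation']))
E
```

```text
heel top [ 0.5312 -0.3448  0.06  ]
cheekA [ 0.5477 -0.3845  0.062 ]
cheekB [ 0.508  -0.3211  0.062 ]
base corner [ 0.5338 -0.297   0.006 ]
base corner [ 0.5804 -0.3809  0.006 ]
base corner [ 0.5217 -0.4082  0.006 ]
base corner [ 0.4804 -0.3323  0.006 ]
press [0.6832 0.1721 0.01  ]
press [0.5994 0.1715 0.01  ]
press [ 0.5923 -0.1088  0.01  ]
jaw bottoms [0.6209 0.0755 0.012 ]
jaw bottoms [ 0.6157 -0.0027  0.012 ]
console [0.5778 0.336  0.036 ]
console [0.5438 0.2202 0.036 ]
console [0.4469 0.2506 0.036 ]
console [0.4839 0.3675 0.036 ]
knob [0.5142 0.2961 0.1315]
tin [0.6842 0.2918 0.085 ] hammer [ 0.7996 -0.0502  0.02  ]
[[-0.963   0.2694 -0.0003]
 [ 0.2694  0.963  -0.0016]
 [-0.0001 -0.0016 -1.    ]]
```

>>> play_rows --pt "-0.0254 -0.027 0.0006" --pt "-0.0254 -0.027 0.0006" --pt "-0.0254 -0.027 0.0006" --pt "-0.0254 -0.027 0.0006" --pt "-0.0254 -0.027 0.0006" --pt "-0.0254 -0.027 0.0006" --pt "-0.0254 -0.027 0.0006" --pt "-0.0254 -0.027 0.0006" --pt "-0.0254 -0.027 0.0006" --pt "-0.0254 -0.027 0.0006" --pt "-0.0254 -0.027 0.0006" --pt "-0.0254 -0.027 0.0006" --pt "-0.0254 -0.027 0.0006" --pt "-0.0254 -0.027 0.0006" --pt "-0.0254 -0.027 0.0006" --pt "-0.0254 -0.027 0.0006" --turn '[0,0,0,0,0,0,0,0,0,0,0,0,0,0,0,0]'

```text
time_s: 1.43
tool_pos: [0.4504, 0.0986, 0.2217]
orientation: [-0.0, 0.136, 0.991, 0.0]
force: [0.2, 0.2, 0.0]
width: 0.0859
finger_force: 0.0
```

>>> play_rows --pt "-0.0153 -0.0321 0.0046" --pt "-0.0153 -0.0321 0.0046" --pt "-0.0153 -0.0321 0.0046" --pt "-0.0153 -0.0321 0.0046" --pt "-0.0153 -0.0321 0.0046" --pt "-0.0153 -0.0321 0.0046" --pt "-0.0153 -0.0321 0.0046" --pt "-0.0153 -0.0321 0.0046" --pt "-0.0153 -0.0321 0.0046" --pt "-0.0153 -0.0321 0.0046" --pt "-0.0153 -0.0321 0.0046" --pt "-0.0153 -0.0321 0.0046" --pt "-0.0153 -0.0321 0.0046" --pt "0 0 0" --pt "0 0 0" --pt "0 0 0" --pt "0 0 0" --pt "0 0 0" --pt "0 0 0" --pt "0 0 0" --turn '[0,0,0,0,0,0,0,0,0,0,0,0,0,0.113,0.113,0.113,0.113,0.113,0.113,0.113]'

```text
time_s: 3.1
tool_pos: [0.529, -0.3548, 0.1614]
orientation: [-0.0, 0.51, 0.86, 0.0]
force: [-0.5, 1.5, -1.1]
width: 0.0853
finger_force: 0.0
```

Run:
```python
from h import *
st,im=snap('w1'); print(st['time_s'],st['tool_pos'],st['joint_positions'],rot(st['orientation'])[:,1])
```

```text
3.1 [ 0.529  -0.3548  0.1614] [ 0.0552  0.5926  0.6784  1.7293 -0.4366  0.9769  1.4018] [ 0.8769  0.4807 -0.0004]
```

View pics/w1.png

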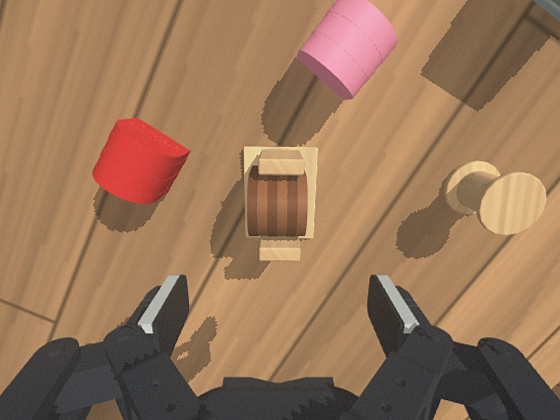

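Wrist view: heel (cols 247–308, rows 165–240) between cheeks, with base corners near (244,147), (319,147), (315,238), (246,238). Red (140,160) and pink (348,48) are clear of the fingers. Now casting.

Run:
```python
from h import *
st=manip.read_state();p=P('wrist',st);im=cv2.imread('pics/w1.png')
h=cv2.cvtColor(im,cv2.COLOR_BGR2HSV)
Rm=rot(st['orientation'])
f=lambda u,z:(Rm.T@(cast(p,u,z)-st['tool_pos']))[:2]
for n,u,z in [('b1',(244,147),.006),('b2',(319,147),.006),('b3',(315,238),.006),('b4',(246,238),.006),('heel L',(247,205),.05),('heel R',(308,205),.05),('cheek up',(282,157),.062),('cheek lo',(280,253),.062)]: print(n,f(u,z))
```

```text
b1 [ 0.045  -0.0308]
b2 [0.045  0.0388]
b3 [-0.0468  0.0386]
b4 [-0.0467 -0.0319]
heel L [ 0.0024 -0.0254]
heel R [0.0024 0.0259]
cheek up [0.0444 0.0037]
cheek lo [-0.0362  0.0024]
```

>>> play_rows --pt "0 0.001 0.02" --pt "0 0 0.02" --pt "0 0 0.02" --pt "0 0 0.02" --pt "0 0 0.02" --pt "0 0 0.02" --pt "0 0 0.015" --pt "0 0 0.01" --turn '[0,0,0,0,0,0,0,0]' --fingers -1

```text
time_s: 3.82
tool_pos: [0.5293, -0.3538, 0.0148]
orientation: [-0.001, 0.507, 0.862, 0.0]
force: [-0.7, 0.9, 0.2]
width: 0.0853
finger_force: 0.0
```

>>> play_rows --pt "0 0 0" --pt "0 0 0" --pt "0 0 0" --pt "0 0 0" --pt "0 0 0" --pt "0 0 0" --pt "0 0 0" --pt "0 0 0" --pt "0 0 0" --pt "0 0 0" --turn '[0,0,0,0,0,0,0,0,0,0]' --fingers 1 --squeeze 30

```text
time_s: 4.65
tool_pos: [0.5308, -0.3551, 0.0181]
orientation: [0.001, 0.507, 0.862, 0.0]
force: [0.8, -0.2, 5.8]
width: 0.0476
finger_force: 32.6
```

>>> play_rows --pt "0 0 -0.01" --pt "0 0 -0.02" --pt "0 0 -0.03" --pt "0 0 -0.04" --pt "0.0328 0.0065 0" --pt "0.0328 0.0065 0" --pt "0.0328 0.0065 0" --pt "0.0328 0.0065 0" --pt "0.0328 0.0065 0" --pt "0.0328 0.0065 0" --pt "0.0328 0.0065 0" --pt "0.0328 0.0065 0" --turn '[0,0,0,0,0,0,0,0,0,0,0,0]'

```text
time_s: 5.65
tool_pos: [0.4471, -0.0983, 0.1172]
orientation: [-0.0, 0.507, 0.862, 0.0]
force: [-0.7, 0.3, -1.6]
width: 0.0476
finger_force: 32.7
```

>>> play_rows --pt "0 0 0" --pt "0 0 0" --pt "0 0 0" --pt "0 0 0" --pt "0 0 0" --pt "0 0 0" --pt "0 0 0" --pt "0 0 0" --pt "0 0 0" --pt "0 0 0.02" --pt "0 0 0.025" --pt "0 0 0.025" --pt "0 0 0.015" --turn '[-0.119,-0.119,-0.119,-0.119,-0.119,-0.119,-0.119,-0.119,-0.119,0,0,0,0]'

```text
time_s: 6.73
tool_pos: [0.447, -0.0996, 0.0304]
orientation: [-0.001, -0.004, 1.0, 0.0]
force: [0.1, -0.1, -2.0]
width: 0.0476
finger_force: 32.6
```

Run:
```python
from h import *
st,im=snap('w2'); print(st['time_s'],st['tool_pos'],st['joint_positions'],rot(st['orientation'])[:,1],st['width'])
```

```text
6.7333 [ 0.447  -0.0996  0.0304] [-0.138   0.506   0.3404  2.2034 -0.3546  0.485   2.0574] [-0.0072  1.      0.0004] 0.047649377534990114
```

View pics/w2.png

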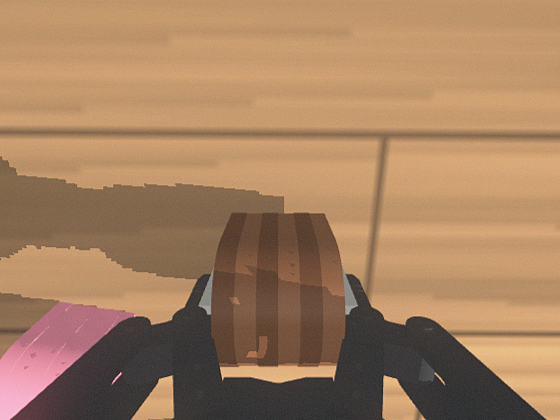

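>>> play_rows --pt "0 0 0.006" --pt "0 0 0.006" --pt "0 0 0.004" --pt "0 0 0.003" --pt "0 0 0" --turn '[0,0,0,0,0]'

```text
time_s: 7.2
tool_pos: [0.4483, -0.0999, 0.013]
orientation: [0.0, -0.004, 1.0, 0.0]
force: [-0.3, 0.3, -1.3]
width: 0.0479
finger_force: 32.6
```

>>> play_rows --pt "0 0 0.0015" --pt "0 0 0" --turn '[0,0]'

```text
time_s: 7.37
tool_pos: [0.4487, -0.1, 0.0121]
orientation: [0.001, -0.004, 1.0, 0.0]
force: [-0.7, -0.8, 3.1]
width: 0.0476
finger_force: 32.9
```

>>> play_rows --pt "0 0 0" --pt "0 0 0" --pt "0 0 0" --pt "0 0 0" --pt "0 0 0" --pt "0 0 0" --pt "0 0 -0.02" --pt "0 0 -0.03" --pt "0 0 -0.03" --pt "0 0 -0.03" --pt "0 0 -0.02" --pt "0 0 0" --turn '[0,0,0,0,0,0,0,0,0,0,0,0]' --fingers -1

```text
time_s: 8.37
tool_pos: [0.4508, -0.1003, 0.1451]
orientation: [0.004, -0.004, 1.0, 0.0]
force: [0.8, 0.2, 0.1]
width: 0.085
finger_force: 0.0
```

>>> play_rows --pt "0 0 0" --pt "0 0 0" --pt "0 0 0" --pt "0 0 0" --pt "0 0 0" --pt "0 0 0" --pt "0 0 0" --pt "0 0 0" --pt "0 0 0" --pt "0 0 0" --pt "0 0 0" --pt "0 0 0" --pt "0 0 0" --pt "0 0 0" --pt "0 0 0" --turn '[0.11,0.11,0.11,0.11,0.11,0.11,0.11,0.11,0.11,0.11,0.11,0.11,0.11,0.13,0.01]'

```text
out of range: row 14 has 0.13, outside -0.125 to 0.125
```

Run:
```python
from h import *
st,im=snap('w3'); print(st['time_s'],st['tool_pos'],st['joint_positions'],rot(st['orientation'])[:,1],st['width'])
h=cv2.cvtColor(im,cv2.COLOR_BGR2HSV);print(h[230,230:330:10])
```

```text
8.3667 [ 0.4508 -0.1003  0.1451] [-0.2628  0.2831  0.4757  2.1553 -0.1944  0.7351  1.9185] [-0.007   1.      0.0001] 0.08495915111715457
[[ 14 113 181]
 [ 15 117 183]
 [ 12 137 117]
 [ 12 130 143]
 [ 11 126 117]
 [ 13 140 140]
 [ 12 137 115]
 [ 12 138 140]
 [ 16 114 181]
 [ 15 115 180]]
```

View pics/w3.png

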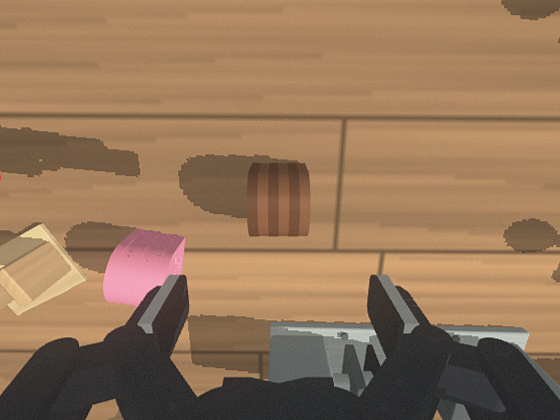

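Heel upright on the bench, cols 248–310, rows 162–236, its near bottom edge at row 162; the turn call was refused, so I redo it with a correction.

Run:
```python
from h import *
st=manip.read_state();p=P('wrist',st);Rm=rot(st['orientation']);im=cv2.imread('pics/w3.png')
h=cv2.cvtColor(im,cv2.COLOR_BGR2HSV)
m=cv2.inRange(h,(0,120,60),(14,255,170));r=np.zeros_like(m);r[140:260,235:325]=m[140:260,235:325]
r=cv2.morphologyEx(r,cv2.MORPH_OPEN,np.ones((5,5)))
c=max(cv2.findContours(r,0,1)[0],key=cv2.contourArea);print(cv2.boundingRect(c),cv2.minAreaRect(c))
f=lambda u,z:(cast(p,u,z))
for u,z in[((250,162),0),((308,162),0),((248,200),.055),((310,200),.055),((279,236),.058),((279,162),.0),((279,162),.034)]:print(u,z,f(u,z),Rm.T@(f(u,z)-st['tool_pos']))
```

```text
(247, 176, 63, 60) ((277.9999694824219, 205.49998474121094), (58.99999237060547, 61.99999237060547), 90.0)
(250, 162) 0 [ 0.417  -0.1262  0.    ] [ 0.0335 -0.0262  0.143 ]
(308, 162) 0 [ 0.4166 -0.0738  0.    ] [0.0335 0.0263 0.1431]
(248, 200) 0.055 [ 0.4361 -0.1236  0.055 ] [ 0.0141 -0.0237  0.0881]
(310, 200) 0.055 [ 0.4358 -0.0765  0.055 ] [0.0141 0.0234 0.0882]
(279, 236) 0.058 [ 0.4643 -0.0998  0.058 ] [-0.0143 -0.0001  0.0853]
(279, 162) 0.0 [ 0.4168 -0.1     0.    ] [0.0335 0.0001 0.1431]
(279, 162) 0.034 [ 0.4107 -0.1002  0.034 ] [ 0.0394 -0.0001  0.109 ]
```

>>> play_rows --pt "0 0 0" --pt "0 0 0" --pt "0 0 0" --pt "0 0 0" --pt "0 0 0" --pt "0 0 0" --pt "0 0 0" --pt "0 0 0" --pt "0 0 0" --pt "0 0 0" --pt "0 0 0" --pt "0 0 0" --pt "0 0 0" --pt "0 0 0" --pt "0 0 0" --turn '[0.11,0.11,0.11,0.11,0.11,0.11,0.11,0.11,0.11,0.11,0.11,0.11,0.11,0.12,0.02]'

```text
time_s: 9.67
tool_pos: [0.4472, -0.0999, 0.1401]
orientation: [-0.001, 0.706, 0.709, -0.001]
force: [-0.5, 0.0, 0.1]
width: 0.0856
finger_force: 0.0
```

Run:
```python
from h import *
st,im=snap('w4'); print(st['time_s'],st['tool_pos'],st['joint_positions'],rot(st['orientation'])[:,1],st['width'])
```

```text
9.6667 [ 0.4472 -0.0999  0.1401] [-0.5553  0.3542  0.8377  2.1752 -0.3798  0.763   0.5363] [ 1.      0.0043 -0.0026] 0.08564695914394366
```

View pics/w4.png

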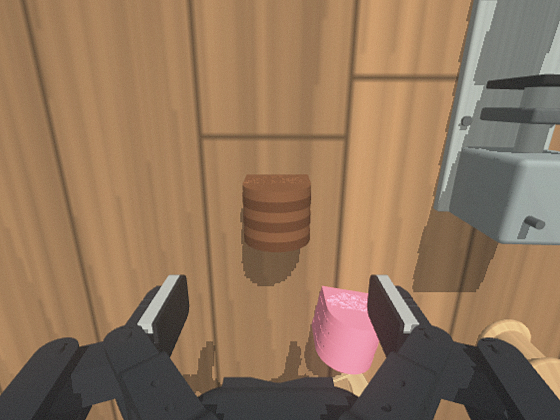

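Heel at cols 244–310, rows 175–250, under the tool and square to it. Pink (345,330) stays clear. Going down and gripping by the sides.

>>> play_rows --pt "0 -0.0015 0.02" --pt "0 0 0.025" --pt "0 0 0.025" --pt "0 0 0.025" --pt "0 0 0.02" --pt "0 0 0.01" --pt "0 0 0" --turn '[0,0,0,0,0,0,0]'

```text
time_s: 10.3
tool_pos: [0.4448, -0.0999, 0.0144]
orientation: [-0.002, 0.704, 0.71, -0.002]
force: [0.9, -0.1, -0.1]
width: 0.0853
finger_force: 0.0
```

>>> play_rows --pt "0 0 0" --pt "0 0 0" --pt "0 0 0" --pt "0 0 0" --pt "0 0 0" --pt "0 0 0" --pt "0 0 0" --pt "0 0 0" --turn '[0,0,0,0,0,0,0,0]' --fingers 1 --squeeze 30

```text
time_s: 10.97
tool_pos: [0.4475, -0.1001, 0.0175]
orientation: [0.001, 0.704, 0.71, 0.001]
force: [-2.0, -0.2, 7.8]
width: 0.0554
finger_force: 32.9
```

>>> play_rows --pt "0 0 0" --pt "0 0 0" --pt "0 0 0" --pt "0 0 0" --pt "0 0 0.003" --pt "0 0 0.004" --pt "0 0 0" --turn '[0,0,0,0,0,0,0]' --fingers -0.7

```text
time_s: 11.55
tool_pos: [0.4462, -0.0998, 0.0087]
orientation: [-0.0, 0.704, 0.71, -0.0]
force: [-0.6, -0.4, -0.0]
width: 0.0724
finger_force: 0.0
```

>>> play_rows --pt "0 0 0" --pt "0 0 0" --pt "0 0 0" --pt "0 0 0" --pt "0 0 0" --pt "0 0 0" --pt "0 0 0" --pt "0 0 0" --turn '[0,0,0,0,0,0,0,0]' --fingers 1 --squeeze 30

```text
time_s: 12.22
tool_pos: [0.4466, -0.0999, 0.0094]
orientation: [-0.0, 0.704, 0.71, 0.0]
force: [-1.1, -0.2, -0.9]
width: 0.0554
finger_force: 32.2
```

>>> play_rows --pt "0 0 -0.01" --pt "0 0 -0.03" --pt "0 0 -0.04" --pt "0 0 -0.04" --pt "0 0 -0.03" --pt "0 0 0" --pt "0 0 0" --turn '[0,0,0,0,0,0,0]'

```text
time_s: 12.8
tool_pos: [0.4476, -0.0996, 0.1612]
orientation: [0.001, 0.704, 0.71, 0.002]
force: [0.1, 0.4, -2.0]
width: 0.0555
finger_force: 32.9
```

>>> play_rows --pt "0.01 0.0317 -0.0065" --pt "0.01 0.0317 -0.0065" --pt "0.01 0.0317 -0.0065" --pt "0.01 0.0317 -0.0065" --pt "0.01 0.0317 -0.0065" --pt "0.01 0.0317 -0.0065" --pt "0 0 0" --pt "0 0 0" --turn '[0,0,0,0,0,0,0,0]'

```text
time_s: 13.47
tool_pos: [0.6364, -0.0377, 0.1963]
orientation: [-0.001, 0.704, 0.711, -0.001]
force: [-0.6, -0.9, -1.8]
width: 0.0555
finger_force: 32.9
```

Run:
```python
from h import *
st,im=snap('w5'); print(st['time_s'],st['tool_pos'],rot(st['orientation'])[:,:2],st['width'])
import json;json.dump({k:list(map(float,st[k])) for k in('tool_pos','orientation')},open('w5.json','w'))
```

```text
13.4667 [ 0.6364 -0.0377  0.1963] [[-0.0097  0.9999]
 [ 1.      0.0097]
 [-0.0012 -0.0031]] 0.05545963178594076
```

View pics/w5.png

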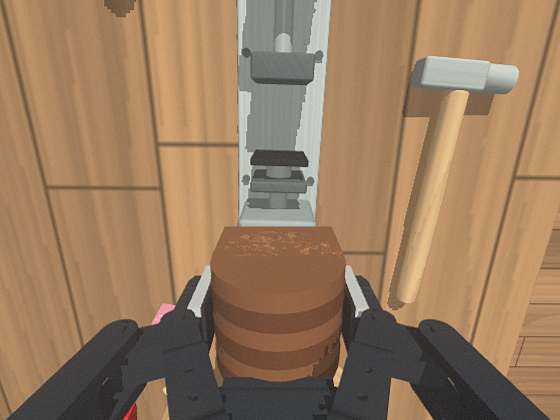

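Press in view: plate cols 238–330, stop at rows 52–82 (cols 249–314), black jaw face at rows 150–166. Reading the edge rows numerically.

Run:
```python
from h import *
import json
im=cv2.imread('pics/w5.png');g=cv2.cvtColor(im,cv2.COLOR_BGR2GRAY)
st=json.load(open('w5.json'));p=P('wrist',st)
for c in(260,270,302):print(c,g[34:92,c].tolist(),g[138:172,c].tolist())
for r in(66,95,158,130):print(r,[(i,int(v)) for i,v in zip(range(228,340,2),g[r,228:340:2])])
# candidates
for n,u,z in[('stop bot',(282,82),.012),('stop top',(282,52),.07),('jaw bot',(279,150),.012),('jaw top',(279,166),.07)]:print(n,cast(p,u,z))
```

```text
260 [140, 137, 137, 136, 134, 137, 137, 139, 136, 138, 136, 138, 136, 140, 134, 141, 140, 127, 121, 117, 115, 121, 117, 111, 115, 116, 112, 113, 115, 111, 110, 111, 116, 113, 112, 110, 108, 113, 108, 106, 112, 112, 108, 100, 79, 76, 68, 75, 70, 92, 134, 141, 134, 138, 133, 135, 135, 137] [133, 136, 135, 140, 132, 137, 135, 136, 136, 136, 141, 113, 74, 67, 66, 70, 67, 62, 67, 64, 68, 70, 69, 68, 66, 64, 56, 99, 134, 139, 143, 95, 71, 77]
270 [142, 138, 144, 140, 138, 143, 142, 140, 145, 137, 139, 140, 137, 138, 142, 142, 140, 129, 123, 119, 117, 114, 116, 115, 117, 116, 115, 118, 118, 119, 112, 112, 109, 112, 112, 114, 116, 113, 114, 112, 109, 111, 114, 100, 83, 68, 68, 68, 70, 63, 131, 144, 140, 140, 137, 142, 142, 141] [134, 134, 138, 134, 134, 137, 141, 135, 135, 136, 136, 127, 85, 65, 64, 68, 65, 68, 65, 66, 63, 69, 67, 72, 62, 63, 66, 64, 120, 127, 120, 118, 120, 123]
302 [138, 134, 137, 136, 134, 136, 137, 140, 136, 140, 133, 139, 139, 135, 136, 136, 137, 138, 129, 127, 121, 119, 119, 111, 115, 120, 118, 119, 119, 115, 114, 117, 117, 112, 117, 112, 113, 115, 116, 114, 116, 117, 
[... 2335 characters left out ...]
, 192), (246, 212), (248, 134), (250, 136), (252, 138), (254, 131), (256, 134), (258, 133), (260, 141), (262, 138), (264, 134), (266, 135), (268, 137), (270, 138), (272, 137), (274, 134), (276, 138), (278, 135), (280, 135), (282, 139), (284, 135), (286, 135), (288, 136), (290, 134), (292, 141), (294, 133), (296, 132), (298, 201), (300, 196), (302, 193), (304, 198), (306, 202), (308, 194), (310, 194), (312, 201), (314, 196), (316, 200), (318, 201), (320, 194), (322, 144), (324, 145), (326, 144), (328, 148), (330, 141), (332, 140), (334, 140), (336, 143), (338, 144)]
stop bot [0.6401 0.0653 0.012 ]
stop top [0.6392 0.0828 0.07  ]
jaw bot [0.638  0.0009 0.012 ]
jaw top [ 0.6379 -0.0048  0.07  ]
```

Run:
```python
from h import *
import json
st=json.load(open('w5.json'));p=P('wrist',st)
for n,u,z in[('stop bot L',(260,83),.012),('stop bot R',(302,84.5),.012),('stop top L',(260,77),.07),('stop topR',(302,78),.07),('jaw bot L',(260,149.5),.012),('jaw bot R',(302,151),.012),
 ('stop side L',(249.5,66),.07),('stop side R',(314,66),.07),('jawL',(250.5,158),.07),('jawR',(307.5,158),.07),
 ('plateL95',(239.5,95),.01),('plateR95',(324,95),.01),('plateL158',(239,158),.01),('plateR158',(319.5,158),.01),('plateL30',(238.5,66),.01),('R66',(325.5,66),.01)]:print(n,cast(p,u,z))
# heel in hand: base front edge of heel (flat end, near top edge) cols
im=cv2.imread('pics/w5.png');h=cv2.cvtColor(im,cv2.COLOR_BGR2HSV)
m=cv2.inRange(h,(0,120,50),(14,255,190))
Rm=rot(st['orientation'])
for r in(228,232,240,250):
    x=np.where(m[r,180:370])[0]+180;print(r,x.min(),x.max())
# end face of heel bottom edge row ~227 at heel underside z
for u in((223,228),(335,228)):print(Rm.T@(cast(p,u,st['tool_pos'][2]-.0094)-st['tool_pos']))
```

```text
stop bot L [0.6191 0.0642 0.012 ]
stop bot R [0.6593 0.0632 0.012 ]
stop top L [0.6223 0.065  0.07  ]
stop topR [0.6551 0.0646 0.07  ]
jaw bot L [0.6185 0.0012 0.012 ]
jaw bot R [0.6615 0.0001 0.012 ]
stop side L [0.6142 0.0728 0.07  ]
stop side R [0.6641 0.0733 0.07  ]
jawL [0.6137 0.0017 0.07  ]
jawR [0.662  0.0022 0.07  ]
plateL95 [0.5989 0.0533 0.01  ]
plateR95 [0.6812 0.0541 0.01  ]
plateL158 [ 0.5966 -0.008   0.01  ]
plateR158 [ 0.68   -0.0071  0.01  ]
plateL30 [0.5987 0.079  0.01  ]
R66 [0.6811 0.0798 0.01  ]
228 224 331
232 222 333
240 218 337
250 214 341
[ 0.0224 -0.0272  0.0095]
[0.0224 0.0304 0.0093]
```

>>> play_rows --pt "0.018 0.0008 0" --pt "0.02 0.0008 0" --pt "0.018 0.0008 0" --pt "0.015 0.0008 0" --pt "0 0 0.02" --pt "0 0 0.02" --pt "0 0 0.02" --pt "0 0 0.015" --pt "0 0 0.01" --pt "0 0 0" --pt "0 0 0" --turn '[0,0,0,0,0.035,0,0,0,0,0,0]'

```text
time_s: 14.43
tool_pos: [0.6388, 0.0321, 0.1133]
orientation: [-0.0, 0.717, 0.697, -0.0]
force: [0.4, 0.6, -0.6]
width: 0.0551
finger_force: 32.8
```

Run:
```python
from h import *
st=manip.read_state();print(st['time_s'],st['tool_pos'],st['force'],rot(st['orientation']));step(st,(.6390,.0333,.0205),-.025)
```

```text
14.4333 [0.6388 0.0321 0.1133] [ 0.4327  0.6087 -0.5822] [[ 0.0278  0.9996 -0.0005]
 [ 0.9996 -0.0278 -0.0003]
 [-0.0004 -0.0005 -1.    ]]
tool shift [0.0012 0.0002 0.0928]
turn -0.0027689788726943387 or 3.1388236747170986 -3.1443616324624877
```

>>> play_rows --pt "0.001 0 0.015" --pt "0 0 0.015" --pt "0 0 0.015" --pt "0 0 0.015" --pt "0 0 0.01" --pt "0 0 0.008" --pt "0 0 0.006" --pt "0 0 0.004" --pt "0 0 0" --pt "0 0 0" --turn '[0,0,0,0,0,0,0,0,0,0]'

```text
time_s: 15.27
tool_pos: [0.6393, 0.0334, 0.0256]
orientation: [0.0, 0.717, 0.697, 0.0]
force: [-0.6, -0.1, -1.2]
width: 0.0553
finger_force: 32.9
```

>>> play_rows --pt "0 0 0.003" --pt "0 0 0.002" --pt "0 0 0.001" --pt "0 0 0" --pt "0 0 0" --turn '[0,0,0,0,0]'

```text
time_s: 15.68
tool_pos: [0.6391, 0.0337, 0.0195]
orientation: [0.0, 0.717, 0.697, 0.0]
force: [-0.0, 0.0, -1.1]
width: 0.0557
finger_force: 32.9
```

>>> play_rows --pt "0 0 0.001" --pt "0 0 0" --pt "0 0 0" --turn '[0,0,0]'

```text
time_s: 15.93
tool_pos: [0.6392, 0.0337, 0.0194]
orientation: [-0.0, 0.717, 0.697, 0.0]
force: [-2.0, -0.3, 5.6]
width: 0.0555
finger_force: 33.7
```

>>> play_rows --pt "0 0 0" --pt "0 0 0" --pt "0 0 0" --pt "0 0 0" --pt "0 0 0" --pt "0 0 0" --pt "0 0 0" --pt "0 0 -0.015" --pt "0 0 -0.025" --pt "0 0 -0.035" --pt "0 0 -0.04" --pt "0 0 -0.04" --pt "0 0 -0.03" --pt "0 0 0" --turn '[0,0,0,0,0,0,0,0,0,0,0,0,0,0]' --fingers -1

```text
time_s: 17.1
tool_pos: [0.6428, 0.0326, 0.2117]
orientation: [0.004, 0.717, 0.697, 0.005]
force: [1.0, 0.5, 0.1]
width: 0.0854
finger_force: 0.0
```

Run:
```python
from h import *
st,im=snap('w6');print(st['time_s'],st['tool_pos'],st['joint_positions'],rot(st['orientation'])[:,1])
```

```text
17.1 [0.6428 0.0326 0.2117] [-0.6727  0.5713  0.8139  1.6882 -0.4665  1.0735  0.2576] [ 0.9995 -0.0279  0.0121]
```

View pics/w6.png

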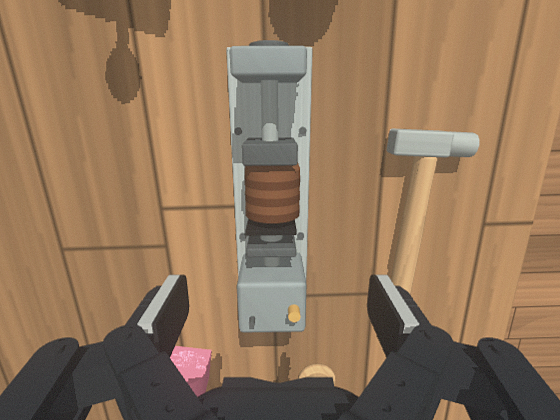

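Heel (cols 246–299, rows 165–225) lies between stop and black jaw, centred and released. Next: the console.

>>> play_rows --pt "0.0323 -0.0172 -0.005" --pt "0.0323 -0.0172 -0.005" --pt "0.0323 -0.0172 -0.005" --pt "0.0323 -0.0172 -0.005" --pt "0.0323 -0.0172 -0.005" --pt "0.0323 -0.0172 -0.005" --pt "0.0323 -0.0172 -0.005" --pt "0.0323 -0.0172 -0.005" --pt "0 0 0" --turn '[0,0,0,0,0,0,0,0,0]' --fingers -0.3

```text
time_s: 17.9
tool_pos: [0.5037, 0.3044, 0.2427]
orientation: [-0.002, 0.712, 0.702, -0.0]
force: [-0.0, 1.4, -0.1]
width: 0.0557
finger_force: 0.0
```

>>> play_rows --pt "0 0 0" --pt "0 0 0" --pt "0 0 0" --pt "0 0 0" --pt "0 0 0" --pt "0 0 0" --pt "0 0 0" --pt "0 0 0" --pt "0 0 0" --pt "0 0 0" --pt "0 0 0" --pt "0 0 0" --pt "0 0 0" --turn '[-0.1185,-0.1185,-0.1185,-0.1185,-0.1185,-0.1185,-0.1185,-0.1185,-0.1185,-0.1185,-0.1185,0,0]'

```text
time_s: 18.98
tool_pos: [0.5082, 0.295, 0.2429]
orientation: [-0.001, 0.148, 0.989, -0.0]
force: [0.1, 0.5, -0.1]
width: 0.0558
finger_force: 0.0
```

Run:
```python
from h import *
st,im=snap('w7');print(st['time_s'],st['tool_pos'],st['joint_positions'],rot(st['orientation'])[:,1],st['width'])
```

```text
18.9833 [0.5082 0.295  0.2429] [-1.0124  0.3762  0.551   1.7776 -0.2234  1.0515  0.8921] [ 0.2937  0.9559 -0.0009] 0.05578158453742602
```

View pics/w7.png

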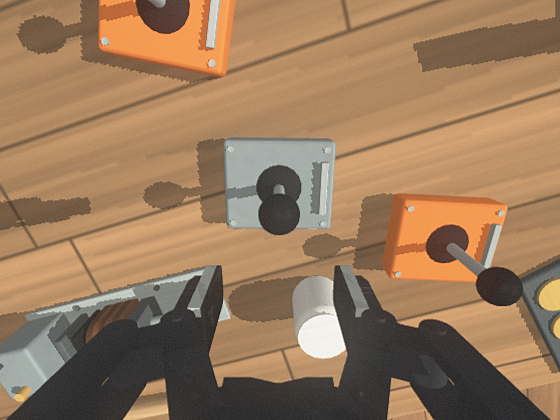

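Grey console at cols 225–334, rows 138–230, with its bar on the right (col 324), which is tool +y. The knob is at (279,213). Casting.

Run:
```python
from h import *
st=manip.read_state();p=P('wrist',st);Rm=rot(st['orientation'])
f=lambda u,z:Rm.T@(cast(p,u,z)-st['tool_pos'])
for u,z in[((225,138),.036),((334,139),.036),((333,229),.036),((279,213),.13)]:print(u,f(u,z),cast(p,u,z))
im=cv2.imread('pics/w7.png');g=cv2.cvtColor(im,cv2.COLOR_BGR2GRAY)
m=cv2.inRange(g[150:250,240:320],0,60);d=cv2.distanceTransform(m,cv2.DIST_L2,5);print(cv2.minMaxLoc(d))
```

```text
(225, 138) [ 0.0482 -0.0576  0.2071] [0.4451 0.2541 0.036 ]
(334, 139) [0.0472 0.0602 0.207 ] [0.4807 0.3664 0.036 ]
(333, 229) [-0.0575  0.065   0.2069] [0.5822 0.3403 0.036 ]
(279, 213) [-0.0052  0.0004  0.113 ] [0.5132 0.2939 0.13  ]
(0.0, 4.996899604797363, (0, 0), (27, 55))
```

>>> play_rows --pt "-0.005 0 0.015" --pt "0 0 0.025" --pt "0 0 0.025" --pt "0 0 0.025" --pt "0 0 0.025" --pt "0 0 0.02" --pt "0 0 0.01" --pt "0 0 0" --pt "0 0 0" --turn '[0,0,0,0,0,0,0,0,0]'

```text
time_s: 19.78
tool_pos: [0.5134, 0.2941, 0.0985]
orientation: [0.0, 0.147, 0.989, -0.0]
force: [0.9, 0.9, 0.7]
width: 0.056
finger_force: 0.0
```

>>> play_rows --pt "0 0.004 0" --pt "0 0.004 0" --pt "0 0.004 0" --pt "0 0.004 0" --pt "0 0.004 0" --pt "0 0.004 0" --pt "0 0.004 0" --pt "0 0 0" --pt "0 0 0" --turn '[0,0,0,0,0,0,0,0,0]'

```text
time_s: 20.53
tool_pos: [0.5214, 0.321, 0.0983]
orientation: [-0.0, 0.147, 0.989, -0.0]
force: [0.0, -2.0, 1.2]
width: 0.0557
finger_force: 0.8
```

```bash
cat > k.py <<'E'
from h import *
st=manip.read_state();Rm=rot(st['orientation']);k=np.array([.5132,.2939,.13]);d=Rm.T@(st['tool_pos']-k)
print(st['time_s'],'pos',st['tool_pos'],'rel knob0',d,'Ftool',Rm.T@st['force'],'w',st['width'])
pad=d[1]-st['width']/2+.018;print('y_knob',pad,'theta',np.arcsin(pad/.09))
E
python3 k.py
```

```text
20.5333 pos [0.5214 0.321  0.0983] rel knob0 [0.     0.0283 0.0317] Ftool [-0.6175 -1.9107 -1.1725] w 0.05566009063643407
y_knob 0.018492867717274174 theta 0.20695037539717429
```

>>> play_rows --pt "0 0.004 0" --pt "0 0.004 0" --pt "0 0.004 0" --pt "0 0.004 0" --pt "0 0.004 0" --pt "0 0.002 0" --pt "0 0 0" --pt "0 0 0" --turn '[0,0,0,0,0,0,0,0]'

```text
time_s: 21.2
tool_pos: [0.5269, 0.3404, 0.0974]
orientation: [-0.001, 0.147, 0.989, -0.002]
force: [-1.0, -7.0, -2.6]
width: 0.0553
finger_force: 3.5
```

```bash
python3 k.py
```

```text
21.2 pos [0.5269 0.3404 0.0974] rel knob0 [0.0003 0.0486 0.0324] Ftool [-1.0682 -6.9494  2.6234] w 0.05529788343438195
y_knob 0.03891761161823884 theta 0.4471726356013105
```

>>> play_rows --pt "0 0.002 0" --pt "0 0.002 0" --pt "0 0.001 0" --pt "0 0 0" --pt "0 0 0" --pt "0 0 0" --turn '[0,0,0,0,0,0]'

```text
time_s: 21.7
tool_pos: [0.5277, 0.3428, 0.0966]
orientation: [-0.002, 0.148, 0.989, -0.004]
force: [-3.3, -11.1, -3.6]
width: 0.0554
finger_force: 5.5
```

```bash
python3 k.py
```

```text
21.7 pos [0.5277 0.3428 0.0966] rel knob0 [0.0003 0.0513 0.033 ] Ftool [ -0.1086 -11.5155   3.7384] w 0.05539352359774409
y_knob 0.04160770829327953 theta 0.48059614373974857
```

>>> play_rows --pt "0 0.002 0" --pt "0 0.002 0" --pt "0 0.001 0" --pt "0 0 0" --pt "0 0 0" --pt "0 0 0" --turn '[0,0,0,0,0,0]'

```text
time_s: 22.2
tool_pos: [0.5285, 0.3453, 0.0958]
orientation: [-0.003, 0.148, 0.989, -0.005]
force: [-4.0, -14.1, -4.2]
width: 0.055
finger_force: 7.6
```

```bash
python3 k.py
```

```text
22.2 pos [0.5285 0.3453 0.0958] rel knob0 [0.0003 0.054  0.0336] Ftool [ -0.3019 -14.6578   4.3246] w 0.054981833639683994
y_knob 0.044520064214079016 theta 0.5174520645939478
```

>>> play_rows --pt "0 0.002 0" --pt "0 0.002 0" --pt "0 0.002 0" --pt "0 0 0" --pt "0 0 0" --pt "0 0 0" --turn '[0,0,0,0,0,0]'

```text
time_s: 22.7
tool_pos: [0.5294, 0.3481, 0.0947]
orientation: [-0.004, 0.149, 0.989, -0.008]
force: [-6.3, -20.0, -5.3]
width: 0.0556
finger_force: 10.2
```

```bash
python3 k.py
```

```text
22.7 pos [0.5294 0.3481 0.0947] rel knob0 [0.0003 0.0571 0.0344] Ftool [  0.1099 -20.9064   5.6697] w 0.05556138282347827
y_knob 0.04735136680257629 theta 0.5540389942640007
```

About 26 N by the force balance; holding for over two seconds.

>>> play_rows --pt "0 0 0" --pt "0 0 0" --pt "0 0 0" --pt "0 0 0" --pt "0 0 0" --pt "0 0 0" --pt "0 0 0" --pt "0 0 0" --pt "0 0 0" --pt "0 0 0" --pt "0 0 0" --pt "0 0 0" --pt "0 0 0" --pt "0 0 0" --pt "0 0 0" --pt "0 0 0" --pt "0 0 0" --pt "0 0 0" --pt "0 0 0" --pt "0 0 0" --turn '[0,0,0,0,0,0,0,0,0,0,0,0,0,0,0,0,0,0,0,0]'

```text
time_s: 24.37
tool_pos: [0.5294, 0.3481, 0.0947]
orientation: [-0.004, 0.149, 0.989, -0.008]
force: [-6.3, -19.5, -5.7]
width: 0.0558
finger_force: 10.2
```

```bash
python3 k.py
```

```text
24.3667 pos [0.5294 0.3481 0.0947] rel knob0 [0.0003 0.0571 0.0344] Ftool [  0.2567 -20.3654   6.0392] w 0.05579788792822113
y_knob 0.04720581572036109 theta 0.5521383913555463
```

>>> play_rows --pt "0 0 0" --pt "0 0 0" --pt "0 0 0" --pt "0 0 0" --pt "0 0 0" --pt "0 0 0" --pt "0 0 0" --pt "0 0 0" --pt "0 0 0" --pt "0 0 0" --turn '[0,0,0,0,0,0,0,0,0,0]'

```text
time_s: 25.2
tool_pos: [0.5294, 0.3481, 0.0947]
orientation: [-0.004, 0.149, 0.989, -0.008]
force: [-5.3, -19.9, -6.6]
width: 0.0555
finger_force: 10.2
```

>>> play_rows --pt "0 -0.003 0" --pt "0 -0.003 0" --pt "0 -0.004 0" --pt "0 -0.004 0" --pt "0 -0.004 0" --pt "0 -0.004 0" --pt "0 -0.004 0" --pt "0 -0.004 0" --pt "0 -0.004 0" --pt "0 -0.004 0" --pt "0 -0.004 0" --pt "0 -0.004 0" --pt "0 -0.004 0" --pt "0 -0.004 0" --pt "0 -0.004 0" --pt "0 -0.004 0" --pt "0 -0.004 0" --pt "0 0 0" --pt "0 0 0" --pt "0 0 0" --turn '[0,0,0,0,0,0,0,0,0,0,0,0,0,0,0,0,0,0,0,0]'

```text
time_s: 26.87
tool_pos: [0.5134, 0.2944, 0.0985]
orientation: [0.0, 0.147, 0.989, 0.0]
force: [0.2, 0.4, 0.3]
width: 0.0553
finger_force: 0.0
```

```bash
python3 k.py
```

```text
26.8667 pos [0.5134 0.2944 0.0985] rel knob0 [0.     0.0005 0.0315] Ftool [-0.1359  0.4094 -0.3111] w 0.05528638037102686
y_knob -0.00911204600907796 theta -0.10141872768392
```

Free of the knob; lift away and check from above by numbers.

>>> play_rows --pt "0 0 -0.015" --pt "0 0 -0.025" --pt "0 0 -0.03" --pt "0 0 -0.03" --pt "0 0 -0.03" --pt "0 0 -0.015" --pt "0 0 0" --pt "0 0 0" --pt "0 0 0" --turn '[0,0,0,0,0,0,0,0,0]'

```text
time_s: 27.62
tool_pos: [0.5125, 0.2942, 0.2423]
orientation: [-0.001, 0.146, 0.989, -0.0]
force: [-0.5, -0.0, -0.1]
width: 0.0556
finger_force: 0.0
```

Run:
```python
from h import *
st,w=snap('w8');s=manip.read_camera('scene');t=manip.read_camera('top')
print(st['time_s'],st['tool_pos'],st['force'])
c=lambda i,x,y,ww,h,W,H:cv2.resize(i[y:y+h,x:x+ww],(W,H),interpolation=cv2.INTER_CUBIC)
cv2.imwrite('pics/end.png',np.vstack([np.hstack([c(s,205,180,200,120,400,240),c(t,180,160,160,96,400,240)]),c(w,0,120,560,210,800,300)]))
```

```text
27.6167 [0.5125 0.2942 0.2423] [-0.4723 -0.0004 -0.121 ]
```

View pics/end.png

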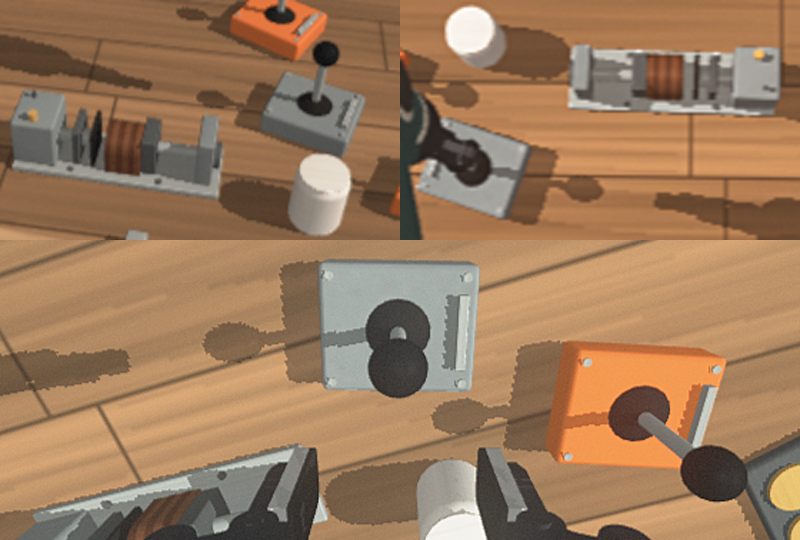

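The heel now sits flat against the stop at (125,145), with the jaw drawn back. The stick is upright at (397,368) and the tin is in place.

```bash
python3 -c "
from bench import manip
print(manip.finish_job())"
```

```text
the job is handed in; nothing more can be done
None
```

The heel lies flat in the press against the stop; the jaw squeezed it at an estimated 26 N for about 2.5 s, the stick is back at centre, and the job is handed in, with no verdict returned.

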